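# Clear the bench: tweezers under the UV cover, marker and cap to their trays

### The job

Clear away the four things lying loose on the grey bench mat: lift the amber cover of the UV steriliser, lay both pairs of tweezers flat and side by side on its chamber floor (not one on top of the other), and close the cover fully again. Lay the red marker in the free wide bay of the grey pen tray that already holds the black marker, and the large blue screw cap, flat and top side up as it lies now, on the floor of the steel tray that holds the small caps. Do not knock over the foil-wrapped flask.

Things in the scene. Friction and masses are not known exactly. Their poses are not given: they have to be found in the camera images.
- tweezers_blue_c (a point): Blue tweezers lying flat, 11 x 122 x 9 mm (at most 11 mm across the arms). This point is the centre, half-way up; y runs along the length, z up.
- tweezers_pale_c (a point): Pale, whitish tweezers lying flat, same size and axes as the blue ones: 11 x 122 x 9 mm, point at the centre half-way up, y along the length, z up.
- marker_red_c (a point): Marker pen with a whitish barrel and red cap, lying flat, 12 x 137 x 14 mm (gripped across 10 to 12 mm). This point is its centre, 6 mm above its underside; y runs along the length, z up.
- screw_cap_c (a point): Large blue screw cap, 34 mm diameter, 14 mm high, lying open side down (top side up). This point is its centre half-way up; z up. The three small 21 mm caps in the steel tray are fixed and are not to be moved.
- uv_station: UV steriliser, white box 180 (x) x 192 (y) x 52 mm, fixed; origin under its centre, x to its back, z up. Chamber under the cover: 144 (x) x 156 (y) mm, centred on the origin; floor 30 mm above the bench, walls up to 52 mm. Tweezers go in lengthways along x; two fit side by side, e.g. 34 mm either side of the middle (y). The cover's hinge axis is parallel to y at x = +84, z = 60 mm.
- uv_cover (a joint): Angle of the amber cover about its hinge at the back of the steriliser, rad: 0 closed, grows as the front edge is lifted, 1.6 the stop (just past upright). A friction hinge holds it at any angle; it takes about 3 N at the handle to lift.
- uv_handle (a point): Middle of the cover's handle: a round steel bar 10 mm thick, 90 mm long, parallel to the steriliser's y, 42 mm in front of the cover's front edge and 216 mm from the hinge axis. It is 60 mm above the bench when the cover is closed, and at the top of the cover when upright. The bar may turn between the fingers as the cover swings.
- pen_tray: Grey pen tray, 112 (x) x 176 (y) x 16 mm, fixed; origin under its centre. Floor 4 mm above the bench, walls 4 mm thick. A low rib (top 12 mm above the bench) at x = +26 mm parts a narrow bay with a fixed black marker (+x side) from the free wide bay, x = -52 to +24, y = -84 to +84 mm. The red marker goes in the wide bay with its length along y.
- cap_tray: Square stainless steel tray, 126 x 126 x 22 mm, fixed; origin under its centre. Floor 4 mm above the bench, walls 4 mm thick. Three small blue caps (21 mm diameter, 12 mm high, fixed) stand along its +x side, x = 30 to 57 mm; the rest of the floor is free, its middle at about x = -15, y = 0 mm.
- flask_c (a point): Small flask wrapped in foil, 70 mm diameter, 78 mm high, standing loose on the bench; bystander. Point at its centre half-way up; z up. The grey bench mat on which the four things lie is 2 mm thick.

How it is judged (in metres and radians):
On the way, in this order (a step that is already met when the one before it is completed fails the run):
1. the cover of the steriliser is lifted well open (value of joint uv_cover above 0.8 rad), for 0.2 s.
2. both pairs of tweezers lie flat on the chamber floor (x of tweezers_blue_c in the frame of uv_station between -0.04 and 0.04 m and y of tweezers_blue_c in the frame of uv_station between -0.076 and 0.076 m and z of tweezers_blue_c in the frame of uv_station between 0.03 and 0.0385 m and angle between tweezers_blue_c's own y axis and vertical between 1.4 and 1.74 rad and x of tweezers_pale_c in the frame of uv_station between -0.04 and 0.04 m and y of tweezers_pale_c in the frame of uv_station between -0.076 and 0.076 m and z of tweezers_pale_c in the frame of uv_station between 0.03 and 0.0385 m and angle between tweezers_pale_c's own y axis and vertical between 1.4 and 1.74 rad), for 0.2 s.
At the end, for the whole second after the job is handed in: Tweezers flat on the chamber floor (centres within 40 mm of its middle front to back), cover shut within 0.06 rad, red marker flat in the wide bay (centre within 30 mm of the middle lengthways), large cap flat and top up on the steel tray's floor, flask upright; all released and at rest (all of step 2 and value of joint uv_cover below 0.06 rad and x of marker_red_c in the frame of pen_tray between -0.052 and 0.024 m and y of marker_red_c in the frame of pen_tray between -0.03 and 0.03 m and z of marker_red_c in the frame of pen_tray between 0.005 and 0.0145 m and angle between marker_red_c's own y axis and vertical between 1.4 and 1.74 rad and x of screw_cap_c in the frame of cap_tray between -0.052 and 0.052 m and y of screw_cap_c in the frame of cap_tray between -0.052 and 0.052 m and z of screw_cap_c in the frame of cap_tray between 0.007 and 0.015 m and angle between screw_cap_c's own z axis and vertical below 0.2 rad and linear speed of each of tweezers_blue, tweezers_pale, marker_red, screw_cap below 0.02 m/s and angle between flask_c's own z axis and vertical below 0.4 rad); the robot touches nothing.
It fails at once if the foil-wrapped flask is knocked over (angle between flask_c's own z axis and vertical above 0.6 rad).
It also fails if it takes over 144 s, if anything falls off the work surface, if the arm or the gripper's body presses on something with over 40 N, if the wrist force passes 120 N, or if a joint passes its speed limit or range.

### The arm

A 6-joint arm with a two-finger parallel gripper is mounted at the origin on a cart in front of the work surface, level with it; the furniture and walls round the work are solid. World frame = base frame: x ahead of the robot, y to its left, z up, the work surface at z = 0. Lengths are in m, angles in degrees, forces in N, time in s.
With the tool pointing down it reaches from about 0.25 to 0.775 m from the base axis. Payload 8.9 kg.
Tool frame: the origin (TCP) lies at the very end of the fingers, on their centre line; the grasp point (between the pads) lies arm.pinch_z behind it (arm.pinch_z is the distance from the TCP to the grasp point, in m); z points along the fingers, y is the line along which they close (so a half turn about z gives the same grasp; the last joint's range is limited). The gripper opens to 85 mm and grips with 20 to 120 N. Pads are 22 mm wide; open, the fingers measure 114 mm over their backs; the gripper's body (76 mm by 85 mm) begins 54 mm behind the grasp point. The pads swing forward as they close: fully open they stand 13 mm farther back than shut.
Start: joints at [-71.121, 16.656, -8.789, 64.555, 0, 82.019], TCP at [0.237, -0.468, 0.231] pointing down, gripper open.
Joint ranges: [-144.48, 144.48], [-52.06, 99.96], [-74.48, 78.29], [-112.23, 115.85], [-86.99, 84.42], [-180, 180]. Speed limits (degrees/s): [127.2, 127.2, 159.86, 180, 180, 180].

### API

Orientations are given as a 3x3 rotation matrix whose columns are the frame's x, y, z axes.
In Python, from rig import arm, cams gives the robot as it stands. Calls block until the motion is done:
- arm.reach(position, orientation): joint-space move of the TCP to a pose.
- arm.move_straight(position, frame=None, velocity=0.15, force_limit=None): straight line of the TCP; frame=None keeps the orientation; velocity is the mean speed in m/s. With force_limit (N) it stops when the force on the tool has changed by that much, and returns True; else False.
- arm.move_j(angles): joint-space move.
- arm.grip(opening): finger opening in m; the grip force is fixed at half the most; returns when the fingers have stopped.
- arm.pause(seconds).
- arm.ik(position, orientation): joint angles nearest the present ones, or None.
- arm.sense(): the state.
- cams.get_image(name): name is "scene" or "side" or "wrist"; returns (picture, depth): 420x560x3 uint8, blue, green, red; 420x560 float32, m along the optical axis (not along the pixel's ray), 0 where there is no reading.
- cams.calibration(name): a dict with "K" (3x3 intrinsics, pixels), "world_from_camera" (4x4, takes a point from camera to world coordinates); the wrist camera has in their place "hand_eye" (4x4, takes a point from camera to tool coordinates, whose origin is the TCP and whose axes are the flange's). Camera axes: x right, y down, z forward; pixel columns grow to the right and rows downward; lengths in m; the calibration is good to about 2 mm. A picture is of the moment at which its call begins: read the wrist's pose just before it. calibration takes no time and is no camera call.
A pose or a line that the arm cannot do raises arm.PlanningError and nothing moves.
- arm.finish_job(): hands the job in; it is judged then, once.
The state is a dict: "clock": time; "qpos": joint angles; "qd": joint speeds; "joint_torque": joint torques, N m; "tool_pos": TCP position; "eef_rot": TCP orientation; "force": force on the tool from outside, world axes, zero at the start; "moment": the same for the moment, N m; "grip_width": finger opening in m; "gripper_force": force on a finger pad.
Only numpy, scipy, OpenCV 4.12 (cv2) and the standard library are available. Lean on these libraries where they do the work, as an engineer would, in place of code of your own. Each camera call takes 0.05 s, during which the arm holds its last target. There are 200 camera calls.

## Working session

There is one attempt and no reset: what is moved stays moved. The work goes in short steps, each a Python script; the robot and the scene stay as the last script left them, time stands still between calls to the robot, and variables do not carry over. Pictures are saved under pics/ and viewed, at most 14 in all, crops included, and the job is handed in when it is done.

```bash
mkdir -p pics; ls
python3 - <<'E'
from rig import arm,cams
import cv2,numpy as np
for n in("scene","side"):
    p,d=cams.get_image(n);cv2.imwrite(f"pics/{n}0.png",p);np.save(f"pics/{n}0.npy",d)
    c=cams.calibration(n);print(n,c["K"].tolist(),np.round(c["world_from_camera"],4).tolist())
print(np.round(cams.calibration("wrist")["hand_eye"],4).tolist(),cams.calibration("wrist")["K"].tolist(),arm.pinch_z)
s=arm.sense();print(s["clock"],s["eef_rot"],s["grip_width"],s["force"])
E
```

```text
pics
scene [[480.75430629343884, 0.0, 276.8215075524341], [0.0, 480.75430629343884, 214.30313168761862], [0.0, 0.0, 1.0]] [[0.5393, -0.5153, 0.6661, -0.2095], [-0.8419, -0.311, 0.4411, -0.6151], [-0.0201, -0.7986, -0.6015, 0.755], [0.0, 0.0, 0.0, 1.0]]
side [[453.36426438192154, 0.0, 283.83824172728987], [0.0, 453.36426438192154, 207.84867439299663], [0.0, 0.0, 1.0]] [[-0.7638, 0.5435, -0.3483, 1.0171], [0.6454, 0.6361, -0.4228, 0.5022], [-0.0082, -0.5477, -0.8366, 1.229], [0.0, 0.0, 0.0, 1.0]]
[[-0.0, -0.955, -0.2967, 0.0756], [1.0, -0.0003, 0.0008, -0.0002], [-0.0009, -0.2967, 0.955, -0.1437], [0.0, 0.0, 0.0, 1.0]] [[310.69449346818936, 0.0, 283.26237922318603], [0.0, 310.69449346818936, 209.80068632608013], [0.0, 0.0, 1.0]] 0.0187
0.1 [[ 8.92120847e-01  4.51796716e-01 -3.48367540e-04]
 [ 4.51796819e-01 -8.92120235e-01  1.05857895e-03]
 [ 1.67476760e-04 -1.10177169e-03 -9.99999379e-01]] 0.08516277489384205 [-0.05600477 -0.87340956  0.16578011]
```

View pics/scene0.png

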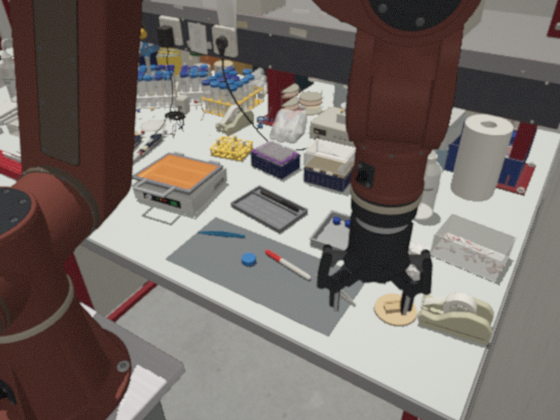

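View pics/side0.png

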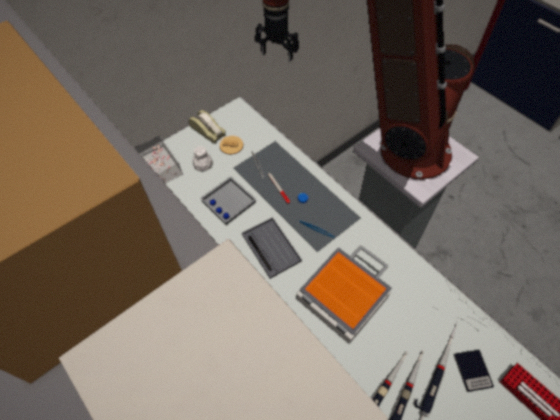

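The side view shows everything: steriliser at about (345,290) with its handle at (370,262), pen tray (271,247), steel tray (229,200), blue tweezers (317,229), cap (303,198), red marker (280,188), pale tweezers (258,165), flask (203,158). In the scene view the gripper hides the pale tweezers.

```bash
cat > h.py <<'E'
from rig import arm,cams
import cv2,numpy as np
def ray(name,uv,T=None):
    c=cams.calibration(name);M=c["world_from_camera"] if T is None else T
    d=M[:3,:3]@np.linalg.solve(c["K"],[uv[0],uv[1],1.]);return M[:3,3],d
def onplane(name,uv,z,T=None):
    o,d=ray(name,uv,T);return o+d*(z-o[2])/d[2]
def wristT():
    s=arm.sense();T=np.eye(4);T[:3,:3]=s["eef_rot"];T[:3,3]=s["tool_pos"];return T@cams.calibration("wrist")["hand_eye"]
def blobs(p,lo,hi,amin=15):
    m=cv2.inRange(cv2.cvtColor(p,cv2.COLOR_BGR2HSV),np.array(lo),np.array(hi))
    n,l,st,c=cv2.connectedComponentsWithStats(m)
    return [(l==i,st[i],c[i]) for i in range(1,n) if st[i,4]>=amin]
E
python3 - <<'E'
from h import *
p=cv2.imread("pics/side0.png")
np.set_printoptions(precision=4,suppress=True)
for k,lo,hi in(("blue",(95,100,50),(125,255,255)),("red",(0,150,80),(4,255,255)),("orange",(5,180,120),(18,255,255))):
    for m,st,c in blobs(p,lo,hi,12):
        if st[1]<120 or st[0]>400:continue
        print(k,st,c.round(1),onplane("side",c,0.008),)
        if st[4]>25:
            cnt=cv2.findContours(m.astype(np.uint8),0,2)[0][0];bx=cv2.boxPoints(cv2.minAreaRect(cnt))
            print([onplane("side",q,0.06 if k=="orange" else .008)[:2].round(3).tolist() for q in bx])
cr=cv2.resize(p[110:300,180:400],None,fx=3.15,fy=3.15,interpolation=cv2.INTER_CUBIC);cv2.imwrite("pics/sidec.png",cr)
E
```

```text
blue [297 193  12  10  93] [302.6 197.4] [ 0.4361 -0.1061  0.008 ]
[[0.438, -0.131], [0.411, -0.108], [0.435, -0.081], [0.462, -0.104]]
blue [210 200   5   5  22] [212.1 201.9] [ 0.6714 -0.284   0.008 ]
blue [216 208   6   5  24] [218.7 209.9] [ 0.6731 -0.245   0.008 ]
blue [224 213   5   6  24] [225.9 215.3] [ 0.6678 -0.2131  0.008 ]
blue [300 221  27  13  85] [313.2 227.1] [ 0.4853 -0.0001  0.008 ]
[[0.506, -0.042], [0.495, -0.047], [0.466, 0.038], [0.477, 0.043]]
red [281 191   8  12  37] [284.6 196.6] [ 0.4786 -0.1468  0.008 ]
[[0.481, -0.169], [0.469, -0.17], [0.476, -0.124], [0.487, -0.123]]
red [385 380   6   5  12] [387.6 381.7] [0.6507 0.4658 0.008 ]
orange [ 306  253   79   75 3075] [345.3 289.5] [0.5555 0.2144 0.008 ]
[[0.658, 0.153], [0.504, 0.122], [0.489, 0.296], [0.637, 0.317]]
```

```bash
python3 -c "
import cv2
p=cv2.imread('pics/side0.png');print(p.shape)"
```

```text
(420, 560, 3)
```

View pics/sidec.png

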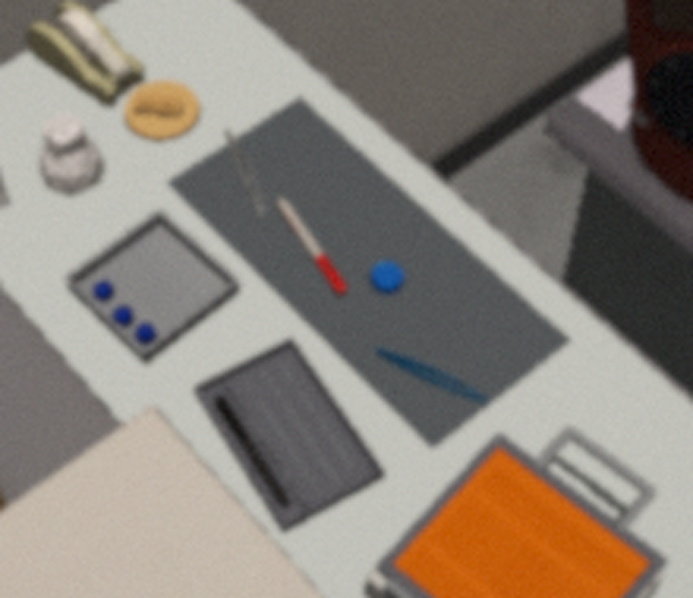

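The crop shows (crop px, 3.15x): handle bar corners (570,430)/(652,492), pen tray corners (292,342),(382,475),(285,528),(197,388), steel tray (158,215),(238,287),(147,360),(70,285), pale tweezers (228,132)-(263,213), marker (281,200)-(342,292), blue tweezers (377,350)-(485,399).

Run:
```python
from h import *
f=lambda z,*q:print(np.array([onplane("side",(180+a/3.15,110+b/3.15),z)[:2] for a,b in q]).round(3).tolist())
f(.06,(570,432),(650,493),(500,437),(662,562),(382,570))
f(.016,(292,342),(382,475),(285,528),(197,388))
f(.022,(158,215),(238,287),(147,360),(70,285))
f(.006,(228,132),(263,213)); f(.008,(281,200),(342,292)); f(.006,(377,350),(485,399)); f(.04,(70,160)); f(.002,(300,97),(568,340),(433,444),(170,183))
```

```text
[[0.448, 0.162], [0.438, 0.252], [0.501, 0.124], [0.479, 0.304], [0.67, 0.151]]
[[0.565, -0.103], [0.594, 0.066], [0.698, 0.049], [0.669, -0.122]]
[[0.575, -0.314], [0.567, -0.187], [0.689, -0.177], [0.696, -0.3]]
[[0.44, -0.367], [0.482, -0.254]]
[[0.457, -0.253], [0.484, -0.12]]
[[0.502, -0.045], [0.459, 0.066]]
[[0.609, -0.422]]
[[0.344, -0.357], [0.346, 0.07], [0.53, 0.068], [0.531, -0.354]]
```

```bash
cat >> h.py <<'E'
def down(ydir,pos):
    """tool pointing down, closing line along ydir (either sign); the nearer one in joint space"""
    y=np.array([ydir[0],ydir[1],0.]);y/=np.linalg.norm(y);z=np.array([0,0,-1.])
    q0=np.array(arm.sense()["qpos"]);best=None
    for s in(1,-1):
        R=np.column_stack([np.cross(s*y,z),s*y,z]);q=arm.ik(pos,R)
        if q is not None:
            c=np.abs(np.array(q)-q0).max()
            if best is None or c<best[0]:best=(c,R)
    if best is None: raise RuntimeError("no ik")
    return best[1]
def snap(n):
    T=wristT();p,d=cams.get_image("wrist");cv2.imwrite(f"pics/{n}.png",p);np.savez(f"pics/{n}.npz",T=T,d=d)
E
python3 - <<'E'
from h import *
for n,pos,y in(("mat",[.40,-.13,.30],(0,1)),("st",[.46,.20,.26],(.993,.115))):
    R=down(y,pos);arm.reach(pos,R);snap(n);print(arm.sense()["clock"],R[:,0].round(2),np.round(arm.sense()["qpos"]))
E
```

```text
1.575 [ 1. -0.  0.] [-28.   3. -15.  72.  -0. 152.]
2.9 [-0.12  0.99  0.  ] [15. 13. -9. 68. -0. 99.]
```

View pics/mat.png

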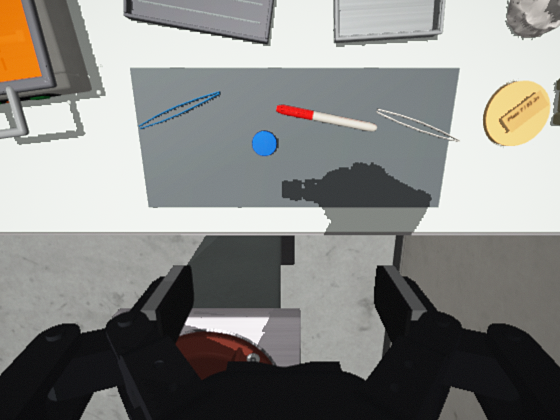

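View pics/st.png

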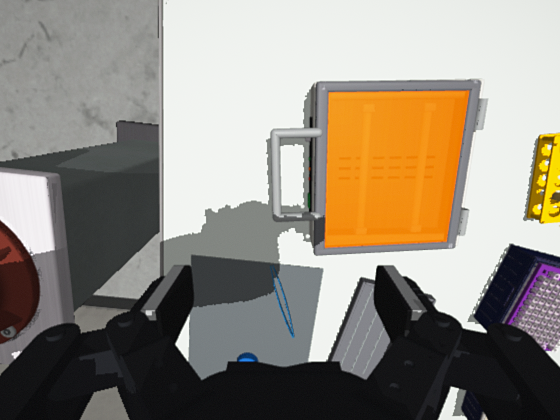

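Mat view: blue tweezers (140,127)–(220,93), marker (277,108)–(377,128), cap (264,143), pale tweezers (378,110)–(458,140). Steriliser view: handle bar centre line from (275,130) to (279,218), amber pane (325,90)-(468,247).

Run:
```python
from h import *
def g(n,z,*q):
    T=np.load(f"pics/{n}.npz")["T"];print(z,np.array([onplane("wrist",u,z,T)[:2] for u in q]).round(4).tolist())
g("mat",.0065,(140,127),(220,93),(378,110),(458,140))
g("mat",.008,(277,108),(377,128)); g("mat",.016,(264,143)); g("mat",.002,(131,69),(459,69))
g("st",.06,(275,130),(279,218),(318,82),(480,80),(315,253),(452,247))
T=np.load("pics/st.npz");d=T["d"]
for u in((276,150),(278,200),(400,170),(322,150),(395,86)):
    o,r=ray("wrist",u,T["T"]);print(u,(o+r*d[u[1],u[0]]).round(4))
```

```text
0.0065 [[0.4579, 0.0639], [0.5012, -0.0475], [0.4798, -0.2578], [0.4405, -0.3716]]
0.008 [[0.4824, -0.1226], [0.4565, -0.2581]]
0.016 [[0.4373, -0.1049]]
0.002 [[0.5308, 0.0676], [0.5308, -0.3603]]
0.06 [[0.4448, 0.2561], [0.4598, 0.1575], [0.4837, 0.3086], [0.6484, 0.3292], [0.508, 0.1179], [0.6707, 0.1443]]
(276, 150) [0.4483 0.2379 0.0843]
(278, 200) [0.456  0.1856 0.0834]
(400, 170) [0.5839 0.2301 0.0695]
(322, 150) [0.4956 0.2426 0.0778]
(395, 86) [0.5593 0.3124 0.0717]
```

Run:
```python
from h import *
T=np.load("pics/st.npz");d=T["d"]
for a,b in(((275,130),(180+650/3.15,110+493/3.15)),((279,218),(180+570/3.15,110+434/3.15)),((315,253),(180+500/3.15,110+437/3.15)),((318,82),(180+662/3.15,110+562/3.15))):
    o1,r1=ray("wrist",a,T["T"]);o2,r2=ray("side",b)
    s=np.linalg.lstsq(np.column_stack([r1,-r2]),o2-o1,rcond=None)[0];print((o1+s[0]*r1).round(4),(o2+s[1]*r2).round(4))
for u in((230,60),(500,60),(520,30)):
    o,r=ray("wrist",u,T["T"]);print(u,(o+r*d[u[1],u[0]]).round(4))
for dz in(-12,-8,-6,-4,-2,0,2,4,6,8): 
    u=(276+dz,174);o,r=ray("wrist",u,T["T"]);print(dz,(o+r*d[u[1],u[0]]).round(3),end=' ')
```

```text
[0.4451 0.257  0.0757] [0.4456 0.2555 0.0757]
[0.4593 0.1651 0.0824] [0.4597 0.1693 0.081 ]
[0.5057 0.1243 0.0741] [0.5065 0.1277 0.0727]
[0.4827 0.3077 0.0699] [0.4835 0.306  0.0698]
(230, 60) [ 0.3821  0.3269 -0.0008]
(500, 60) [6.995e-01 3.627e-01 3.000e-04]
(520, 30) [7.125e-01 3.959e-01 1.000e-04]
-12 [ 0.435  0.196 -0.   ] -8 [0.44  0.197 0.003] -6 [0.443 0.197 0.001] -4 [0.447 0.213 0.083] -2 [0.449 0.213 0.084] 0 [0.451 0.213 0.084] 2 [0.453 0.213 0.083] 4 [0.455 0.213 0.082] 6 [0.459 0.199 0.003] 8 [ 0.461  0.198 -0.001]
```

The bar is at z≈0.079 (two views and depth agree), so the cover stands about 0.09 rad ajar; steriliser origin ≈ (0.582, 0.228), yaw 7.3°.

```bash
cat >> h.py <<'E'
yaw=np.deg2rad(7.3);ex=np.array([np.cos(yaw),np.sin(yaw),0]);ey=np.array([-ex[1],ex[0],0])
hinge=np.array([.452,.211,.06])+.2152*ex; O=hinge-.084*ex; O[2]=0
PZ=arm.pinch_z
def bar(th): return hinge-.216*np.cos(th)*ex+np.array([0,0,.216*np.sin(th)-PZ])
def arc(a,b,v=.15,lim=25):
    for th in np.linspace(a,b,max(2,int(abs(b-a)/.13)+1))[1:]:
        if arm.move_straight(bar(th),velocity=v,force_limit=lim):
            print("force stop",th,arm.sense()["force"]);return True
E
python3 - <<'E'
from h import *
b=bar(.088);R=down(ex,b+[0,0,.1]);
print(b,arm.ik(bar(1.5),R))
arm.reach(b+[0,0,.08],R);arm.grip(.05);arm.move_straight(b,force_limit=15);arm.grip(0)
s=arm.sense();print(s["clock"],s["grip_width"],s["force"].round(1))
if s["grip_width"]>.006:
    arc(.088,1.5);s=arm.sense();print(s["clock"],s["tool_pos"],s["grip_width"],s["force"].round(1))
    p,_=cams.get_image("side");cv2.imwrite("pics/open.png",p[100:380,150:520])
E
```

```text
[0.45203552 0.21100455 0.06028348] [13.92995907 35.79834807 25.32895338 79.53060531  0.         96.62995907]
5.0333 0.007973149754840767 [-4.8  0.6  1.1]
8.5333 [0.65282612 0.23703158 0.26005169] 0.007704331198117069 [-0.6  1.4 14.5]
```

View pics/open.png

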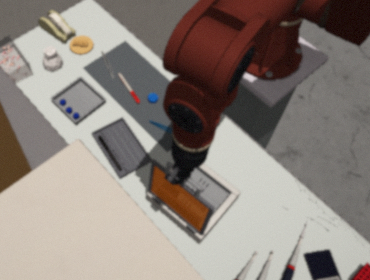

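Cover is upright with the gripper at its top. Release and bring the blue tweezers.

```bash
cat >> h.py <<'E'
def Rx(x):
    x=np.array([x[0],x[1],0.]);x/=np.linalg.norm(x);z=np.array([0,0,-1.]);return np.column_stack([x,np.cross(z,x),z])
def pick(c,x,z,op=.045,lift=.14):
    R=Rx(x);arm.reach([c[0],c[1],z+.07],R);arm.grip(op)
    hit=arm.move_straight([c[0],c[1],z],force_limit=12,velocity=.1);arm.grip(0)
    arm.move_straight([c[0],c[1],z+lift],velocity=.2)
    s=arm.sense();print("pick",hit,s["clock"],round(s["grip_width"],4),s["gripper_force"]);return s["grip_width"]
def place(c,x,z,op,hi=.14):
    R=Rx(x);arm.reach([c[0],c[1],hi],R)
    hit=arm.move_straight([c[0],c[1],z],velocity=.1,force_limit=8);print("place",hit,arm.sense()["tool_pos"][2],arm.sense()["grip_width"])
    arm.grip(op);arm.move_straight([c[0],c[1],hi],velocity=.2)
E
python3 - <<'E'
from h import *
arm.grip(.05);p=arm.sense()["tool_pos"];arm.move_straight(p+[0,0,.08],velocity=.2)
arm.move_straight(p+[-.1,0,.08],velocity=.2)
if pick([.4796,.0082],[-.0433,.1114],.0035)>.003:
    c=O+.034*ey-.005*ex
    place(c,-ex,.0325,.03)
    arm.reach([*(O-.06*ex)[:2],.28],Rx(-ex));snap("in1");print(arm.sense()["clock"])
E
```

```text
pick False 13.9333 0.0083 58.62494945526123
place True 0.03227505153454404 0.008501574178805005
17.7917
```

View pics/in1.png

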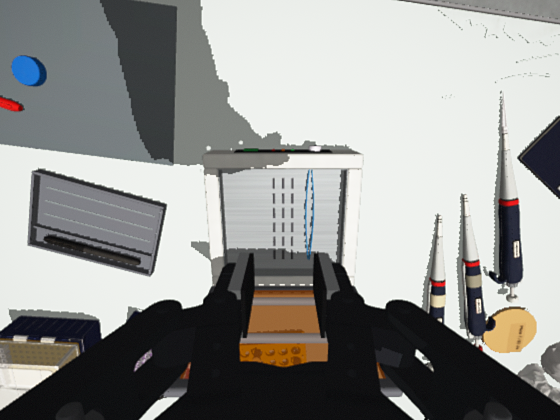

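Blue tweezers lie lengthways in the chamber, (309,168)–(309,258); chamber spans columns 222–342. Now pale tweezers.

Run:
```python
from h import *
T=np.load("pics/in1.npz");st=lambda P:np.array([(P-O)@ex,(P-O)@ey,P[2]]).round(4)
for u,z in(((309,168),.034),((309,258),.034),((206,160),.052),((361,160),.052)):print(u,st(onplane("wrist",u,z,T["T"])))
if pick([.4602,-.3147],[.0393,.1138],.0035)>.003:
    place(O-.034*ey-.005*ex,-ex,.0325,.03)
    arm.reach([*(O-.06*ex)[:2],.28],Rx(-ex));snap("in2");print(arm.sense()["clock"])
```

```text
(309, 168) [-0.0709  0.032   0.034 ]
(309, 258) [0.0534 0.035  0.034 ]
(206, 160) [-0.0835 -0.0923  0.052 ]
(361, 160) [-0.0835  0.0921  0.052 ]
pick False 22.2833 0.0083 58.639376163482666
place True 0.032267243697057066 0.007961393249971773
26.975
```

View pics/in2.png

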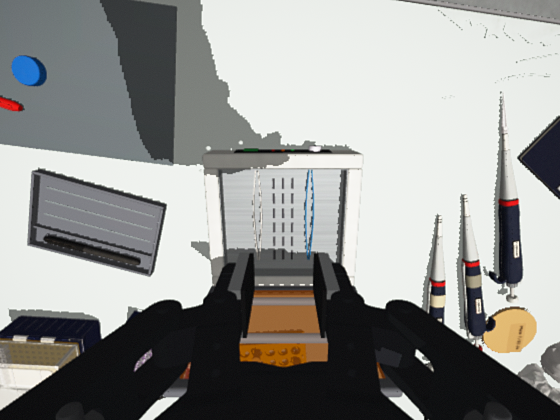

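Both pairs lie side by side, at columns 257 and 309. Quick flatness check from depth, then the marker and cap.

Run:
```python
from h import *
T=np.load("pics/in2.npz");d=T["d"]
for cols in(range(250,264),range(303,316),range(268,272)):
    print([round(max((lambda o,r:(o+r*d[v,c])[2])(*ray("wrist",(c,v),T["T"])) for c in cols),4) for v in range(156,258,8)])
f=lambda z,*q:np.array([onplane("side",(180+a/3.15,110+b/3.15),z)[:2] for a,b in q])
pt=f(.016,(292,342),(382,475),(285,528),(197,388));ct=f(.022,(158,215),(238,287),(147,360),(70,285))
T=T["T"];w=np.array([onplane("wrist",u,.016,T)[:2] for u in((33,170),(166,204),(152,275),(29,242))])
print(pt.mean(0),ct.mean(0),w.mean(0),w.round(3).tolist())
```

```text
[np.float64(0.0541), np.float64(0.054), np.float64(0.0344), np.float64(0.0344), np.float64(0.0366), np.float64(0.0364), np.float64(0.0383), np.float64(0.0393), np.float64(0.0395), np.float64(0.0398), np.float64(0.0402), np.float64(0.0382), np.float64(0.4227)]
[np.float64(0.0541), np.float64(0.0544), np.float64(0.0332), np.float64(0.0349), np.float64(0.0361), np.float64(0.037), np.float64(0.0377), np.float64(0.04), np.float64(0.0411), np.float64(0.0405), np.float64(0.4227), np.float64(0.0404), np.float64(0.0396)]
[np.float64(0.0545), np.float64(0.0551), np.float64(0.0329), np.float64(0.032), np.float64(0.0343), np.float64(0.0316), np.float64(0.0321), np.float64(0.033), np.float64(0.4227), np.float64(0.0328), np.float64(0.0328), np.float64(0.0337), np.float64(0.0332)]
[ 0.63165512 -0.02738531] [ 0.63184078 -0.24431274] [ 0.62601223 -0.02974672] [[0.559, -0.108], [0.584, 0.067], [0.696, 0.048], [0.665, -0.125]]
```

Run:
```python
from h import *
if pick([.4695,-.190],[.0259,.1355],.004)>.003:
    place([.615,-.026],[.16,.987],.007,.03,.12)
    if pick([.437,-.105],[-1,0],.004,.06)>.02:
        place([.614,-.245],[-.998,-.06],.007,.055,.12)
arm.reach([.50,-.12,.32],Rx([1,0]));snap("trays");print(arm.sense()["clock"])
```

```text
pick False 31.0833 0.0077 59.896109104156494
place True 0.006743468163279916 0.00800854006342862
pick False 38.3583 0.0304 59.34647615533322
place True 0.007082115305674923 0.030173536917902217
44.2833
```

View pics/trays.png

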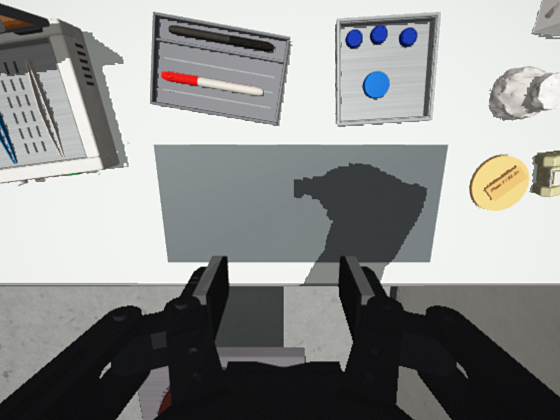

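The marker lies in the wide bay (212,83), the cap flat in the steel tray (376,85), flask upright. Close the cover.

Run:
```python
from h import *
p=np.array([.6528,.2370,.260]);
b=bar(.088);
arm.reach(p+[-.1,0,.1],Rx(ey) if arm.ik(p,Rx(ey)) is not None else Rx(-ey))
arm.grip(.05);arm.move_straight(p+[0,0,.08],velocity=.2);print(arm.move_straight(p,force_limit=15));arm.grip(0)
s=arm.sense();print(s["clock"],s["grip_width"],s["force"].round(1))
if s["grip_width"]>.006:
    if not arc(1.5,.03): print(arm.move_straight(bar(-.04),velocity=.04,force_limit=20))
    s=arm.sense();print(s["clock"],s["tool_pos"],s["tool_pos"][2]+PZ,s["force"].round(1))
    arm.grip(.05);q=arm.sense()["tool_pos"];arm.move_straight(q+[0,0,.1],velocity=.15)
    arm.reach([.46,.20,.26],arm.sense()["eef_rot"]);snap("closed")
    T=np.load("pics/closed.npz");d=T["d"]
    for v in(150,174,200):
        print([(lambda o,r:(o+r*d[v,c]).round(3).tolist())(*ray("wrist",(c,v),T["T"])) for c in(274,277,280)])
```

```text
False
47.6667 0.007565247441753894 [-0.8 -0.7  6. ]
force stop 1.3663636363636364 [-1.26232377 -0.23029763  2.22102278]
47.875 [0.63918449 0.23530472 0.25974856] 0.2784485576674777 [-1.3 -0.2  2.2]
[[0.447, 0.23, 0.001], [0.451, 0.23, -0.0], [0.455, 0.231, 0.0]]
[[0.451, 0.199, 0.001], [0.455, 0.199, 0.001], [0.459, 0.2, -0.0]]
[[0.455, 0.164, 0.002], [0.459, 0.164, 0.001], [0.463, 0.165, 0.001]]
```

View pics/closed.png

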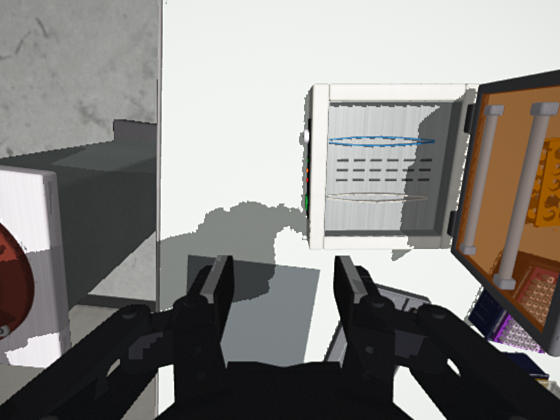

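The cover is still upright; the move was stopped by my own force limit, because my start radius was ~4 mm off. I'll retry, starting from the bar's actual radius.

```bash
cat > close.py <<'E'
from h import *
p=np.array([.6392,.2353,.2597])
arm.reach(p+[-.1,0,.1],Rx(ey) if arm.ik(p,Rx(ey)) is not None else Rx(-ey))
arm.grip(.05);arm.move_straight(p+[0,0,.08],velocity=.2);print(arm.move_straight(p,force_limit=15));arm.grip(0)
s=arm.sense();print(s["clock"],s["grip_width"],s["force"].round(1))
v=s["tool_pos"]+[0,0,PZ]-hinge;h=-v@ex;r0=np.hypot(h,v[2]);t0=np.arctan2(v[2],h);print(r0,t0)
ok=s["grip_width"]>.006
if ok:
    for u in np.linspace(0,1,15)[1:]:
        th=t0+(.03-t0)*u;r=r0+(.216-r0)*u
        hit=arm.move_straight(hinge-r*np.cos(th)*ex+[0,0,r*np.sin(th)-PZ],velocity=.1,force_limit=40)
        print(round(th,2),arm.sense()["force"].round(0).tolist(),end=' ')
        if hit: print("STOP");break
    else: print(arm.move_straight(bar(-.04),velocity=.04,force_limit=20))
    s=arm.sense();print(s["clock"],s["tool_pos"],s["tool_pos"][2]+PZ,s["force"].round(1))
    if not hit:
        arm.grip(.05);q=arm.sense()["tool_pos"];arm.move_straight(q+[0,0,.1],velocity=.15)
        arm.reach([.46,.20,.26],arm.sense()["eef_rot"]);snap("closed2")
E
python3 close.py
```

```text
False
52.75 0.0076750612062962955 [-0.6  0.4  6.1]
0.22083764773634548 1.452576301554277
1.35 [-2.0, 2.0, 4.0] 1.25 [-3.0, 1.0, 4.0] 1.15 [-2.0, 3.0, 1.0] 1.05 [-7.0, 2.0, 6.0] 0.94 [-6.0, 2.0, 4.0] 0.84 [-7.0, 2.0, 7.0] 0.74 [-7.0, 3.0, 3.0] 0.64 [-5.0, 2.0, 1.0] 0.54 [-5.0, 3.0, 0.0] 0.44 [-7.0, 3.0, 2.0] 0.33 [-6.0, 2.0, 1.0] 0.23 [-6.0, 3.0, 0.0] 0.13 [-6.0, 4.0, -2.0] 0.03 [-8.0, 2.0, -0.0] True
58.2583 [0.45012702 0.2108285  0.04024096] 0.05894096393400403 [-3.6 -0.8 14.7]
```

Run:
```python
from h import *
T=np.load("pics/closed2.npz");d=T["d"]
for v in(150,174,200):
    print([(lambda o,r:(o+r*d[v,c]).round(3).tolist())(*ray("wrist",(c,v),T["T"])) for c in(270,274,277,280,284)])
for c,v in((322,150),(400,170),(395,86)):print((lambda o,r:(o+r*d[v,c]).round(4).tolist())(*ray("wrist",(c,v),T["T"])))
```

```text
[[0.437, 0.228, 0.001], [0.443, 0.236, 0.064], [0.447, 0.237, 0.066], [0.45, 0.237, 0.065], [0.455, 0.23, 0.002]]
[[0.44, 0.197, 0.001], [0.447, 0.21, 0.065], [0.45, 0.211, 0.067], [0.453, 0.211, 0.065], [0.459, 0.2, 0.001]]
[[0.444, 0.162, 0.001], [0.451, 0.275, 0.403], [0.453, 0.182, 0.067], [0.457, 0.181, 0.064], [0.463, 0.164, -0.0]]
[0.4949, 0.2426, 0.0628]
[0.5836, 0.2321, 0.0624]
[0.5579, 0.3157, 0.0628]
```

View pics/closed2.png

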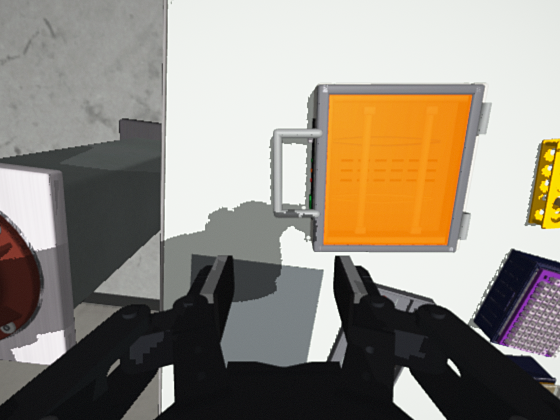

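The cover is flat: the bar's top reads 0.066 m (about 0.065 expected) and the whole pane is level at 0.0625 m. The tweezers show through the amber. Handing in.

Run:
```python
from rig import arm
print(arm.finish_job(),arm.sense()["clock"])
```

```text
the job is handed in; nothing more can be done
the job is handed in; nothing more can be done
```

I handed the job in after about 60 s of robot time: both pairs of tweezers are flat in the closed steriliser, the red marker is in the wide bay, the large cap is flat in the steel tray, and the flask is upright; no verdict came back.

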